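# Bring the clay dog round on the banding wheel by tracing the wheel's rim

### The job

The dog's face is to be painted next, so turn the banding wheel until the dog on it faces the wheel's brake handle, its nose in line with the handle's round black knob. Turn it as a potter does: rest the fingertips lightly on the bare rim of the wheel head and draw them round along the rim so that the wheel follows, then take the hand away. The dog is soft and must not be touched or lifted, and the loose things around the wheel stay where they are.

Things in the scene. Friction and masses are not known exactly. Their poses are not given: they have to be found in the camera images.
- wheel_stand: Heavy grey cast foot of a banding wheel (a low potter's turntable), 184 mm across, fixed to the table. Origin: on the table under the wheel's axis; z up. Its own -x side is the front: a steel brake handle sticks out there from under the wheel head. The handle is rigid and does not move, and the brake is off.
- wheel_head: Round level aluminium head of the banding wheel, 250 mm across, 17 mm thick, top 75 mm above the table, with fine turned grooves. It turns freely either way, without limit, about its vertical axis; bearing drag (0.04 N m) stops it soon when let go. A few newtons of fingertip pressure on the rim drag it round. Bare from about 90 mm radius outward. Origin on its axis at table height.
- wheel_center (a point): Centre of the wheel head's top surface, 75 mm above the table.
- brake_knob (a point): Centre of the 21 mm round black knob at the end of the brake handle, 156 mm from the wheel's axis (31 mm outside the wheel head's edge), 49 mm above the table.
- clay_dog: Small soft clay dog, loose, 86 mm across its paws, 157 mm from nose to tail, 41 mm tall, standing on the middle of the wheel head and riding round with it. Origin: centre of its underside, within about 6 mm of the wheel's axis. Its head points along its own -y; its thin tail sticks out along +y, raised, its end 80 mm from the origin. Beside its flanks (own x) it reaches out 43 mm.
- dog_nose (a point): Tip of the dog's nose, 14 mm above the wheel head's top, about 78 mm from the dog's origin; the dog's head looks from its origin toward this point.
- water_pot: Bystander: whitish plastic water pot, 99 mm across, 76 mm tall, loose; origin at the centre of its underside.
- brush: Bystander: slip brush lying on the table, 210 mm long (its own y), 10 mm thick, loose; origin under its middle.
- rib: Bystander: flat wooden kidney rib, 71 x 116 x 8 mm, lying on the table, loose; origin at the centre of its underside.
- cutter: Bystander: tin ring cutter, 69 mm across, 31 mm tall, standing on the table, loose; origin at the centre of its underside.
Mind the look-alikes: they are no part of the job. Of the things like the clay_dog, leave any that is green or purple; of the rest the larger one is meant.

How it is judged:
By the outcome, as a careful person would: the job done as asked, in the order asked, and still so for the second after the job is handed in, with the robot touching nothing.
It also fails if it takes over 72 s, if anything falls off the work surface, if the arm or the gripper's body presses on something with over 40 N, if the wrist force passes 120 N, or if a joint passes its speed limit or range.

### The arm

A 7-joint arm with a two-finger parallel gripper is mounted at the origin on the work surface; the furniture and walls round the work are solid. World frame = base frame: x ahead of the robot, y to its left, z up, the work surface at z = 0. Lengths are in m, angles in rad, forces in N, time in s.
With the tool pointing down it reaches from about 0.425 to 0.875 m from the base axis. Payload 9.9 kg.
Tool frame: the origin (TCP) lies on the centre line of the jaws, within the pads' length; the fingertips stand 19 mm ahead of it and the grasp point (between the pads) is the TCP; z points along the fingers, y is the line along which they close (so a half turn about z gives the same grasp; the last joint's range is limited). The gripper opens to 85 mm and grips with 20 to 120 N. Pads are 22 mm wide; open, the fingers measure 114 mm over their backs; the gripper's body (76 mm by 85 mm) begins 54 mm behind the grasp point. The pads swing forward as they close: fully open they stand 13 mm farther back than shut.
Start: joints at [1.154, 0.576, 0.025, 1.437, -0.015, 1.129, -0.057], TCP at [0.221, -0.638, 0.25] pointing down, gripper open.
Joint ranges: [-2.76, 2.76], [-0.34, 2.15], [-1.52, 1.57], [0.19, 2.46], [-1.09, 4.23], [0.17, 1.99], [-2.82, 2.82]. Speed limits (rad/s): [2.22, 2.22, 3.01, 3.01, 3.14, 3.14, 3.14].

### API

Orientations are given as a 3x3 rotation matrix whose columns are the frame's x, y, z axes.
In Python, from station import ctrl gives the robot as it stands. The module is installed in compiled form; this text tells all that it offers.
- The arm moves only by the tool play_rows, never from a script. Its arguments are lists of equal length, an entry for each row: "slide": the shift along the tool's x, y, z in mm, a list of three; "turn": the turn, a rotation vector about the tool's x, y, z in rad, a list of three. A call has 1 to 20 rows; each row shifts and turns the commanded pose from where the row before left it, along the tool's axes as they then stand; what a row does not reach is not made up. A row lasts 1/8 s, in which the tool goes at most 62.5 mm and 10.7 degrees, less where a joint would pass 70% of its speed; a pose out of reach is approached as far as the arm can. A call with a gripper value outside its range is refused whole. "gripper" is the finger opening in mm, from 0 to 85.4, set as the call begins (left out, the last holds). The fingers move at their own pace and stop on an object; "squeeze" is the grip in N (left out, the last holds). Time passes only in rows, so rows that do not move let the fingers close. It gives the time, the measured TCP pose, the force, the opening and the grip force at its end, in the units of the state.
- ctrl.sense(): the state, without advancing time (a new reading comes with each control period).
- ctrl.snapshot(name): name is "side" or "top" or "wrist"; returns the picture (384x512x3 uint8, red, green, blue); there is no depth.
- ctrl.camera_info(name): a dict with "camera_matrix" (3x3 intrinsics, pixels), "R" (3x3) and "t" (3): a world point X has camera coordinates R X + t; the wrist camera has in their place "hand_eye" (4x4, takes a point from camera to tool coordinates, whose origin is the TCP and whose axes are the flange's). Camera axes: x right, y down, z forward; pixel columns grow to the right and rows downward; lengths in m; the calibration is good to about 2 mm. A picture is of the moment at which its call begins: read the wrist's pose just before it. camera_info takes no time and is no camera call.
- ctrl.sign_off(): hands the job in; it is judged then, once.
The state is a dict: "time": time; "q": joint angles; "joint_vel": joint speeds; "joint_torque": joint torques, N m; "eef_pos": TCP position; "ee_rot": TCP orientation; "ft_force": force on the tool from outside, world axes, zero at the start; "torque": the same for the moment, N m; "grip_width": finger opening in m; "grip_force": force on a finger pad.
Only numpy, scipy, OpenCV 4.12 (cv2) and the standard library are available. Lean on these libraries where they do the work, as an engineer would, in place of code of your own. Each camera call takes 0.05 s, during which the arm holds its last target. There are 200 camera calls.

## Working session

There is one attempt and no reset: what is moved stays moved. The work goes in short steps, Python scripts to look and compute and a tool call to move; the robot and the scene stay as the last step left them, time stands still between calls to the robot, and variables do not carry over. Pictures are saved under pics/ and viewed, at most 10 in all, crops included, and the job is handed in when it is done.

Besides the shell and the picture viewer there is one more tool, called after "Request:" as name(argument=value, ...) on one line, values as JSON. play_rows: Moves the arm, as the interface text tells. Its arguments: {"type":"object","properties":{"slide":{"type":"array","items":{"type":"array","items":{"type":"number"}}},"turn":{"type":"array","items":{"type":"array","items":{"type":"number"}}},"gripper":{"type":"number"},"squeeze":{"type":"number"}},"required":["slide","turn"]}

```bash
mkdir -p pics; python3 - <<'E'
from station import ctrl
import cv2,numpy as np
np.set_printoptions(precision=4,suppress=True)
s=ctrl.sense();print(s['time'],s['eef_pos'],s['ee_rot'],s['ft_force'],s['grip_width'])
for n in("top","side"):
    cv2.imwrite(f"pics/{n}0.png",cv2.resize(ctrl.snapshot(n)[:,:,::-1],(800,600),interpolation=cv2.INTER_CUBIC))
    print(n,ctrl.camera_info(n))
print(ctrl.camera_info("wrist"))
E
```

```text
0.0 [ 0.2204 -0.6375  0.2494] [[ 0.9451  0.3267 -0.0006]
 [ 0.3267 -0.9451  0.0016]
 [-0.0001 -0.0017 -1.    ]] [-0.0913  0.2409 -0.1608] 0.08555689491655964
top {'camera_matrix': array([[484.6407,   0.    , 258.7467],
       [  0.    , 484.6407, 185.7714],
       [  0.    ,   0.    ,   1.    ]]), 'R': array([[ 0.0247, -0.9996,  0.0115],
       [-0.9823, -0.0264, -0.1853],
       [ 0.1856, -0.0067, -0.9826]]), 't': array([0.0363, 0.5449, 1.5442])}
side {'camera_matrix': array([[477.8086,   0.    , 258.8468],
       [  0.    , 477.8086, 196.3289],
       [  0.    ,   0.    ,   1.    ]]), 'R': array([[-0.9997, -0.0244, -0.0024],
       [-0.0077,  0.405 , -0.9143],
       [ 0.0233, -0.914 , -0.405 ]]), 't': array([0.542 , 0.0426, 1.3729])}
{'camera_matrix': array([[278.9072,   0.    , 254.9479],
       [  0.    , 278.9072, 193.206 ],
       [  0.    ,   0.    ,   1.    ]]), 'hand_eye': array([[ 0.0006, -0.9607, -0.2775,  0.0709],
       [ 1.    ,  0.0006,  0.0003,  0.0002],
       [-0.0002, -0.2775,  0.9607, -0.124 ],
       [ 0.    ,  0.    ,  0.    ,  1.    ]])}
```

View pics/top0.png

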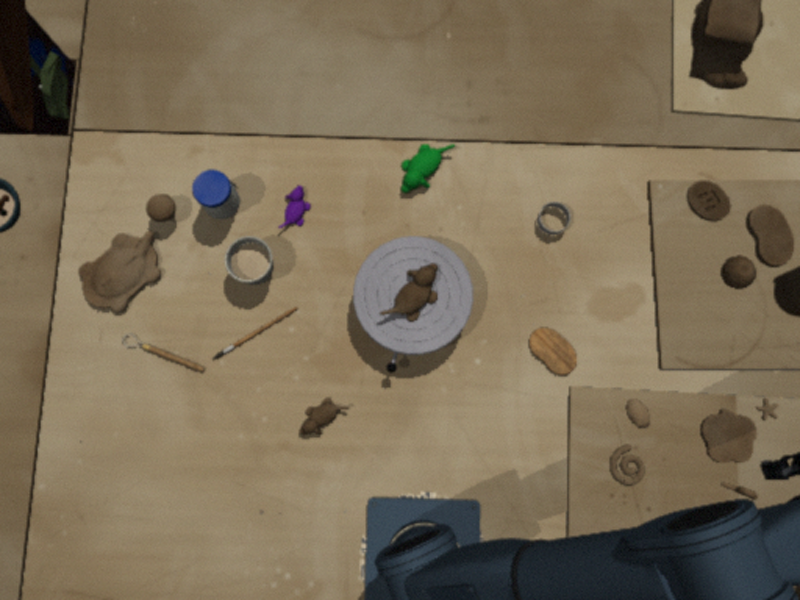

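View pics/side0.png

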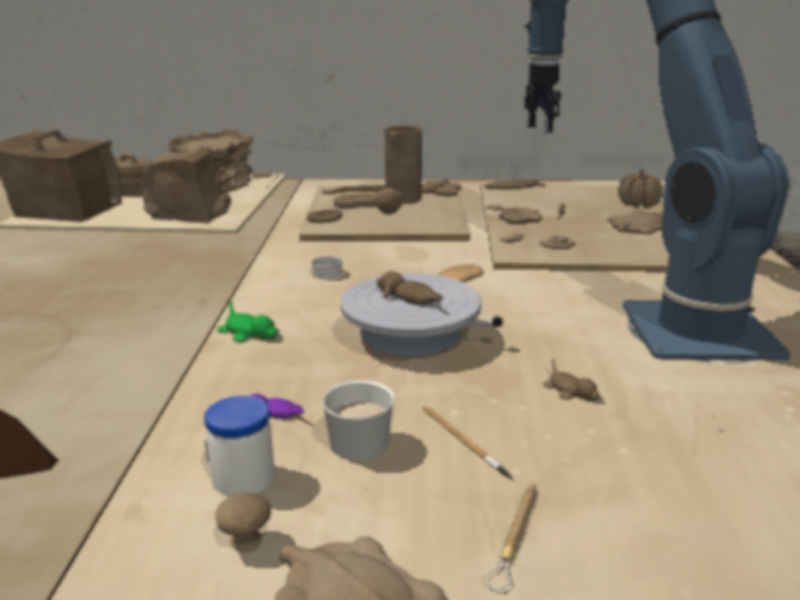

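The top view shows the wheel head at about (413,295), the knob at (391,367), the dog's nose at about (431,268) and its tail tip at about (380,322). The side view agrees. I'll enlarge the wheel and compute positions.

```bash
cat > h.py <<'E'
import cv2,numpy as np
from station import ctrl
np.set_printoptions(precision=4,suppress=True)
def back(n,uv,z):
    c=ctrl.camera_info(n);K,R,t=c['camera_matrix'],c['R'],c['t']
    d=R.T@np.linalg.inv(K)@np.array([*uv,1.]);o=-R.T@t
    return o+d*(z-o[2])/d[2]
def proj(n,X):
    c=ctrl.camera_info(n);p=c['camera_matrix']@(c['R']@np.array(X)+c['t']);return p[:2]/p[2]
E
python3 - <<'E'
from h import *
im=ctrl.snapshot("top")[:,:,::-1]
hsv=cv2.cvtColor(np.ascontiguousarray(im),cv2.COLOR_BGR2HSV)
m=((hsv[...,1]<50)&(hsv[...,2]>90)).astype(np.uint8); m[:, :220]=0;m[:,310:]=0;m[:145]=0;m[235:]=0
c=max(cv2.findContours(m,0,2)[0],key=cv2.contourArea);h=cv2.convexHull(c)[:,0]
P=np.array([back("top",u,.075)[:2] for u in h])
A=np.c_[2*P,np.ones(len(P))];s=np.linalg.lstsq(A,(P**2).sum(1),rcond=None)[0]
print("wheel",s[:2],np.sqrt(s[2]+s[0]**2+s[1]**2))
k=back("top",(391*.64,367*.64),.049);print("knob",k,np.hypot(*(k[:2]-s[:2])),np.degrees(np.arctan2(*(k[:2]-s[:2])[::-1])))
cv2.imwrite("pics/crop0.png",cv2.resize(im[145:245,215:315],(600,600),interpolation=cv2.INTER_CUBIC))
E
```

```text
wheel [0.5328 0.033 ] 0.12425377116371654
knob [0.3819 0.0738 0.049 ] 0.15638767051639085 164.87746237644984
```

View pics/crop0.png

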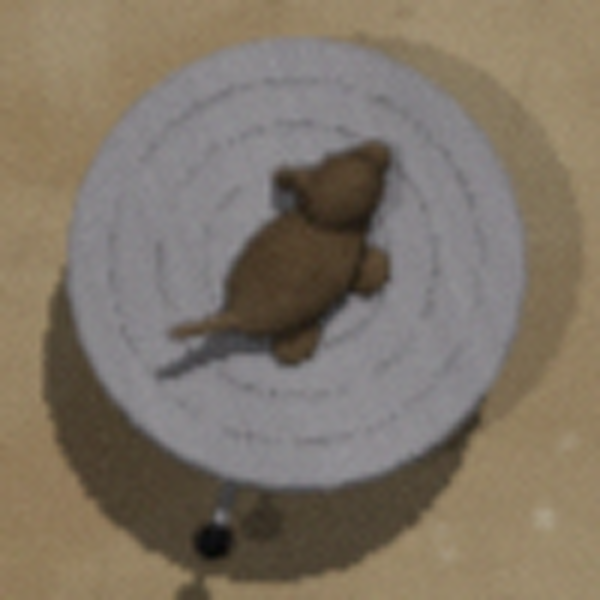

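The crop shows the nose tip at (378,150), the tail tip at (172,332) with its shadow below it, the paws at (285,180), (372,272) and (293,350), and the knob at (213,540).

```bash
python3 - <<'E'
from h import *
C=np.array([.5328,.033])
f=lambda u,v,z:back("top",(215+(u+.5)/6-.5,145+(v+.5)/6-.5),z)[:2]
k=f(213,540,.049)
n=f(380,150,.089);an=lambda d:np.degrees(np.arctan2(d[1],d[0]))
print("knob",k,np.linalg.norm(k-C),an(k-C));print("nose",n,np.linalg.norm(n-C),an(n-C))
for z in(.085,.095,.105):
    t=f(172,332,z);print(z,t,an(n-t),np.linalg.norm(n-t),np.linalg.norm(t-C),an(t-C))
print(ctrl.sense()['q'])
E
```

```text
knob [0.3828 0.0743] 0.15557325231250446 164.58807249389042
nose [ 0.5914 -0.0101] 0.0727373806358933 -36.291080210973824
0.085 [0.4899 0.099 ] -47.04725266538341 0.14898813793382798 0.07870822037900932 123.02116681018653
0.095 [0.4883 0.0987] -46.54080587197662 0.14988863322360024 0.07937436610997617 124.07462467226647
0.105 [0.4867 0.0985] -46.04044651215748 0.15080069904349952 0.08006689311575609 125.11020421227978
[ 1.1542  0.5764  0.0249  1.4377 -0.015   1.129  -0.0565]
```

Wheel fits at (0.533, 0.033) with radius 0.124, and the knob radius is 0.156, both as given. The dog's heading is about -42° and the knob bears 164.6°, so the wheel must turn about -153° (clockwise). I'll draw along the far rim, from wheel angle +77° to -77°, turning the tool with it.

Request:
play_rows(slide=[[44.5,-28,0],[44.5,-28,0],[44.5,-28,0],[44.5,-28,0],[44.5,-28,0],[44.5,-28,0],[44.5,-28,0],[29,-47.4,0],[29,-47.4,0],[29,-47.4,0],[29,-47.4,0],[29,-47.4,0],[29,-47.4,0],[29,-47.4,0],[29,-47.4,0],[29,-47.4,0]], turn=[[0,0,0],[0,0,0],[0,0,0],[0,0,0],[0,0,0],[0,0,0],[0,0,0],[0,0,0],[0,0,0],[0,0,0],[0,0,0],[0,0,0],[0,0,0],[0,0,0],[0,0,0],[0,0,0]], gripper=0)

```text
time: 2.15
eef_pos: [0.5583, 0.1392, 0.2502]
ee_rot: [[0.945, 0.327, -0.0], [0.327, -0.945, -0.0], [-0.0, 0.0, -1.0]]
ft_force: [1.3, -0.4, 0.1]
grip_width: -0.0002
grip_force: 0.0
```

Request:
play_rows(slide=[[0,0,0],[0,0,0],[0,0,0],[0,0,0],[0,0,0],[0,0,0],[0,0,0],[0,0,0],[0,0,0],[0,0,0],[0,0,0],[0,0,0],[0,0,0],[0,0,0],[0,0,0],[0,0,0],[0,0,0]], turn=[[0,0,-0.161],[0,0,-0.161],[0,0,-0.161],[0,0,-0.161],[0,0,-0.161],[0,0,-0.161],[0,0,-0.161],[0,0,-0.161],[0,0,-0.161],[0,0,-0.161],[0,0,-0.161],[0,0,-0.161],[0,0,-0.161],[0,0,-0.161],[0,0,-0.161],[0,0,-0.161],[0,0,0]])

```text
time: 4.28
eef_pos: [0.5581, 0.1372, 0.2499]
ee_rot: [[-0.973, 0.232, -0.001], [0.232, 0.973, 0.0], [0.001, -0.0, -1.0]]
ft_force: [1.1, 0.1, -0.6]
grip_width: 0.0
grip_force: 0.0
```

Request:
play_rows(slide=[[0,2,35],[0,0,35],[0,0,35],[0,0,30],[0,0,10],[0,0,5],[0,0,2],[0,0,0]], turn=[[0,0,0],[0,0,0],[0,0,0],[0,0,0],[0,0,0],[0,0,0],[0,0,0],[0,0,0]])

```text
time: 5.28
eef_pos: [0.5591, 0.1396, 0.0991]
ee_rot: [[-0.973, 0.231, 0.001], [0.231, 0.973, 0.0], [-0.001, 0.001, -1.0]]
ft_force: [0.1, -0.4, 0.6]
grip_width: -0.0001
grip_force: 0.0
```

```bash
python3 - <<'E'
from h import *
s=ctrl.sense();print(s['eef_pos'],s['ft_force'])
im=np.hstack([ctrl.snapshot("wrist"),ctrl.snapshot("side")[140:268,190:361].repeat(3,0).repeat(3,1)[:, :]][:2]) if False else None
a=ctrl.snapshot("side")[:,:,::-1][130:250,190:350]
cv2.imwrite("pics/side1.png",cv2.resize(a,(800,600),interpolation=cv2.INTER_CUBIC))
E
```

```text
[0.5591 0.1396 0.0991] [ 0.1237 -0.3657  0.6105]
```

View pics/side1.png

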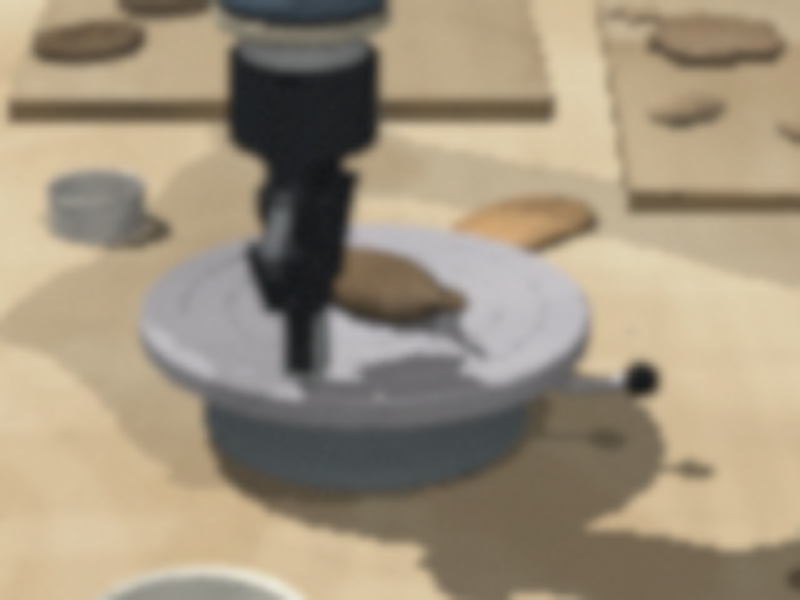

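The closed fingertips, at (303,375), hover just above the bare rim, well clear of the dog. I'll lower them gently.

Request:
play_rows(slide=[[0,0,2],[0,0,1],[0,0,1],[0,0,0]], turn=[[0,0,0],[0,0,0],[0,0,0],[0,0,0]])

```text
time: 5.82
eef_pos: [0.5587, 0.1395, 0.0943]
ee_rot: [[-0.973, 0.231, -0.0], [0.231, 0.973, -0.0], [0.0, -0.0, -1.0]]
ft_force: [-0.7, -0.9, 0.9]
grip_width: -0.0001
grip_force: 0.0
```

Request:
play_rows(slide=[[0,0,0.7],[0,0,0]], turn=[[0,0,0],[0,0,0]])

```text
time: 6.08
eef_pos: [0.5591, 0.1394, 0.0942]
ee_rot: [[-0.973, 0.231, 0.001], [0.231, 0.973, -0.0], [-0.001, 0.0, -1.0]]
ft_force: [-0.2, -1.2, 5.7]
grip_width: 0.0004
grip_force: 3.0
```

Request:
play_rows(slide=[[0,0,0.7],[0,0,0]], turn=[[0,0,0],[0,0,0]])

```text
time: 6.32
eef_pos: [0.5595, 0.1393, 0.0941]
ee_rot: [[-0.973, 0.231, 0.002], [0.231, 0.973, -0.0], [-0.002, 0.0, -1.0]]
ft_force: [-0.3, -3.0, 12.2]
grip_width: -0.0002
grip_force: 6.3
```

Request:
play_rows(slide=[[-3.3,-0.05,-0.5],[-5.5,-0.14,0],[-8.75,-0.35,0],[-8.75,-0.35,0],[-8.75,-0.35,0],[-8.75,-0.35,0],[-8.75,-0.35,0],[-8.75,-0.35,0],[-5.5,-0.14,0],[-3.3,-0.05,0]], turn=[[0,0,0.03],[0,0,0.05],[0,0,0.08],[0,0,0.08],[0,0,0.08],[0,0,0.08],[0,0,0.08],[0,0,0.08],[0,0,0.05],[0,0,0.03]])

```text
time: 7.58
eef_pos: [0.6167, 0.1017, 0.0941]
ee_rot: [[-0.641, 0.768, -0.001], [0.768, 0.641, -0.002], [-0.001, -0.002, -1.0]]
ft_force: [-6.9, -4.6, 12.9]
grip_width: 0.0002
grip_force: 6.6
```

```bash
python3 - <<'E'
from h import *
im=ctrl.snapshot("top")[:,:,::-1]
cv2.imwrite("pics/crop1.png",cv2.resize(im[145:245,215:315],(600,600),interpolation=cv2.INTER_CUBIC))
E
```

```text
(no output)
```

View pics/crop1.png

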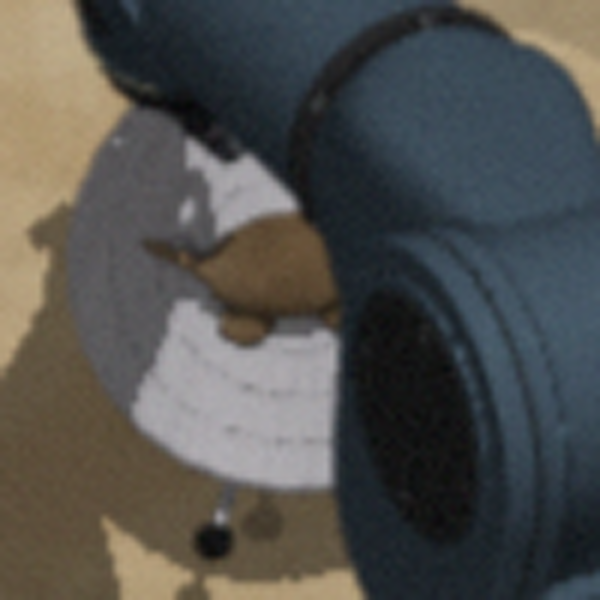

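Request:
play_rows(slide=[[-4.3,-1.0,-0.6],[-8.7,-0.35,0],[-13,-0.78,0],[-13,-0.78,0],[-13,-0.78,0],[-13,-0.78,0],[-13,-0.78,0],[-13,-0.78,0],[-13,-0.78,0],[-8.7,-0.35,0],[-4.3,-0.09,0]], turn=[[0,0,0.04],[0,0,0.08],[0,0,0.12],[0,0,0.12],[0,0,0.12],[0,0,0.12],[0,0,0.12],[0,0,0.12],[0,0,0.12],[0,0,0.08],[0,0,0.04]])

```text
time: 9.0
eef_pos: [0.6341, -0.0077, 0.0942]
ee_rot: [[0.375, 0.927, -0.0], [0.927, -0.375, 0.0], [0.0, -0.0, -1.0]]
ft_force: [-1.5, 1.7, 3.8]
grip_width: -0.0
grip_force: 2.1
```

Request:
play_rows(slide=[[-4.3,-0.09,0.2],[-8.7,-0.35,0],[-13,-0.78,0],[-13,-0.78,0],[-13,-0.78,0],[-13,-0.78,0],[-13,-0.78,0],[-13,-0.78,0],[-8.7,-0.35,0],[-4,-0.09,0],[0,0,0]], turn=[[0,0,0.04],[0,0,0.08],[0,0,0.12],[0,0,0.12],[0,0,0.12],[0,0,0.12],[0,0,0.12],[0,0,0.12],[0,0,0.08],[0,0,0.036],[0,0,0]])

```text
time: 10.38
eef_pos: [0.559, -0.0733, 0.0942]
ee_rot: [[0.973, 0.231, 0.001], [0.231, -0.973, -0.001], [0.001, 0.001, -1.0]]
ft_force: [0.6, -2.7, 5.5]
grip_width: 0.0
grip_force: 2.6
```

Request:
play_rows(slide=[[0,0,-5],[0,0,-25],[0,0,-40],[0,0,-40],[0,50,-10],[0,55,0],[0,55,0],[0,55,0],[0,55,0],[0,20,0],[0,0,0]], turn=[[0,0,0],[0,0,0],[0,0,0],[0,0,0],[0,0,0],[0,0,0],[0,0,0],[0,0,0],[0,0,0],[0,0,0],[0,0,0]])

```text
time: 11.75
eef_pos: [0.6248, -0.3563, 0.2129]
ee_rot: [[0.973, 0.229, -0.001], [0.229, -0.973, 0.0], [-0.001, -0.001, -1.0]]
ft_force: [0.4, 1.5, -1.4]
grip_width: 0.0001
grip_force: 0.0
```

```bash
python3 - <<'E'
from h import *
im=np.mean([ctrl.snapshot("top")[:,:,::-1].astype(float) for _ in range(6)],0)
cv2.imwrite("pics/crop2.png",cv2.resize(im[145:245,215:315],(600,600),interpolation=cv2.INTER_CUBIC))
E
```

```text
[ WARN:0@4.013] global loadsave.cpp:1063 imwrite_ Unsupported depth image for selected encoder is fallbacked to CV_8U.
```

View pics/crop2.png

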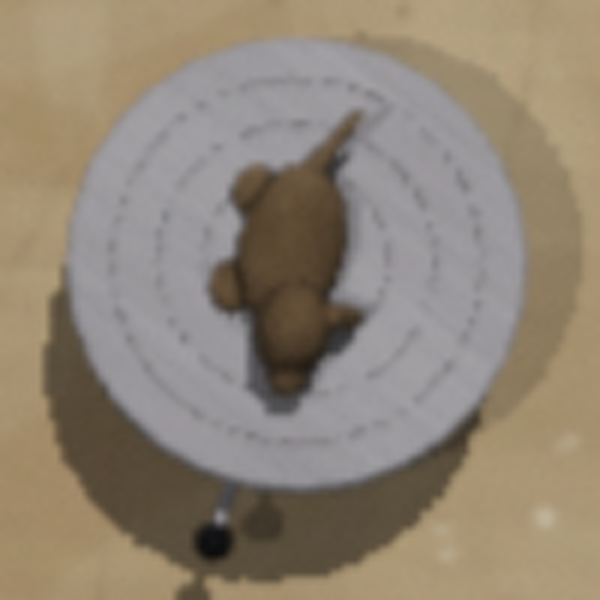

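```bash
cat >> h.py <<'E'
C=np.array([.5328,.033])
an=lambda d:np.degrees(np.arctan2(d[1],d[0]))
f=lambda u,v,z:back("top",(215+(u+.5)/6-.5,145+(v+.5)/6-.5),z)[:2]
E
python3 - <<'E'
from h import *
for nm,u,v,z in[("nose",288,388,.089),("tail",358,115,.105),("head",292,318,.110),("body",293,240,.11),("rump",300,180,.1)]:
    p=f(u,v,z)-C;print(nm,p,np.linalg.norm(p),an(p))
n=f(288,388,.089)
for nm,u,v,z in[("tail",358,115,.105),("body",293,240,.11),("rump",300,180,.1)]:print(nm,an(n-f(u,v,z)))
k=f(213,540,.049);print(an(k-C),an(k-n))
# dark-brown mask area orientation
im=cv2.imread("pics/crop2.png").astype(int);m=((im[...,2]-im[...,0]>35)&(((np.indices((600,600))-np.array([265,298])[:,None,None])**2).sum(0)<190**2)).astype(np.uint8)
m=cv2.morphologyEx(m,cv2.MORPH_OPEN,np.ones((41,41)))
x,y,w,h=cv2.boundingRect(m);print(x,y,w,h)
M=cv2.moments(m,True);print(M['m10']/M['m00'],M['m01']/M['m00'],np.degrees(.5*np.arctan2(2*M['mu11'],M['mu20']-M['mu02'])))
E
```

```text
nose [-0.0719  0.0035] 0.07202117600472704 177.21250081810499
tail [ 0.0739 -0.0302] 0.07980312340280407 -22.253106597415385
head [-0.0377  0.0026] 0.03782014803198349 176.06124132113686
body [0.004 0.003] 0.00501144125345642 37.15836842491035
rump [ 0.0386 -0.0001] 0.038600258889816344 -0.18935720249215776
tail 166.9759884498387
body 179.6411897977233
rump 178.11903571686304
164.58807249389042 154.13177142095307
251 178 78 102
290.46188147295743 229.89197353279633 -70.67996782172852
```

The wheel turned about 147°. The nose now bears 177.2° from the axis and the body heading is about 178°, against 164.6° for the knob, so about 13° more clockwise is needed. I'll go back for a short stroke.

Request:
play_rows(slide=[[0,-20,0],[0,-55,0],[0,-55,0],[0,-55,0],[0,-55,0],[0,-50,0],[-0.8,0,40],[0,0,40],[0,0,25],[0,0,10],[0,0,2],[0,0,1],[0,0,0]], turn=[[0,0,0],[0,0,0],[0,0,0],[0,0,0],[0,0,0],[0,0,0],[0,0,0],[0,0,0],[0,0,0],[0,0,0],[0,0,0],[0,0,0],[0,0,0]])

```text
time: 13.68
eef_pos: [0.5581, -0.073, 0.0966]
ee_rot: [[0.973, 0.231, 0.001], [0.231, -0.973, -0.0], [0.001, 0.0, -1.0]]
ft_force: [0.4, 1.0, 0.2]
grip_width: -0.0001
grip_force: 0.0
```

Request:
play_rows(slide=[[0,0,0.8],[0,0,0]], turn=[[0,0,0],[0,0,0]])

```text
time: 13.92
eef_pos: [0.5577, -0.073, 0.0952]
ee_rot: [[0.973, 0.231, 0.0], [0.231, -0.973, -0.0], [0.0, 0.0, -1.0]]
ft_force: [0.2, -0.6, 0.1]
grip_width: -0.0005
grip_force: 0.0
```

Request:
play_rows(slide=[[0,0,1],[0,0,0.7],[0,0,0]], turn=[[0,0,0],[0,0,0],[0,0,0]])

```text
time: 14.3
eef_pos: [0.5585, -0.0728, 0.0941]
ee_rot: [[0.973, 0.231, 0.002], [0.231, -0.973, 0.0], [0.002, 0.0, -1.0]]
ft_force: [-0.3, 0.6, 7.7]
grip_width: -0.0001
grip_force: 4.2
```

Request:
play_rows(slide=[[-3.3,-0.05,0],[-5.5,-0.14,0],[-8.2,-0.3,0],[-5.5,-0.14,0],[-3.5,-0.06,0],[0,0,0],[0,0,0]], turn=[[0,0,0.03],[0,0,0.05],[0,0,0.075],[0,0,0.05],[0,0,0.032],[0,0,0],[0,0,0]])

```text
time: 15.18
eef_pos: [0.5327, -0.0764, 0.0941]
ee_rot: [[1.0, -0.005, 0.002], [-0.005, -1.0, -0.0], [0.002, 0.0, -1.0]]
ft_force: [0.6, -1.0, 8.4]
grip_width: 0.0
grip_force: 4.2
```

Request:
play_rows(slide=[[0,0,-5],[0,0,-25],[0,0,-40],[0,0,-40],[0,50,-10],[0,55,0],[0,55,0],[0,55,0],[0,55,0],[0,20,0],[0,0,0]], turn=[[0,0,0],[0,0,0],[0,0,0],[0,0,0],[0,0,0],[0,0,0],[0,0,0],[0,0,0],[0,0,0],[0,0,0],[0,0,0]])

```text
time: 16.55
eef_pos: [0.53, -0.367, 0.2129]
ee_rot: [[1.0, -0.006, -0.001], [-0.006, -1.0, 0.0], [-0.001, -0.0, -1.0]]
ft_force: [1.1, 0.7, 0.4]
grip_width: 0.0001
grip_force: 0.0
```

```bash
python3 - <<'E'
from h import *
im=np.mean([ctrl.snapshot("top")[:,:,::-1].astype(float) for _ in range(6)],0).round().astype(np.uint8)
cv2.imwrite("pics/crop3.png",cv2.resize(im[145:245,215:315],(600,600),interpolation=cv2.INTER_CUBIC))
# wheel turn between crop2 and crop3 via ECC-free polar correlation of the brown dog mask
print(proj("top",[*C,.1]))
E
```

```text
[264.2717 186.4279]
```

View pics/crop3.png

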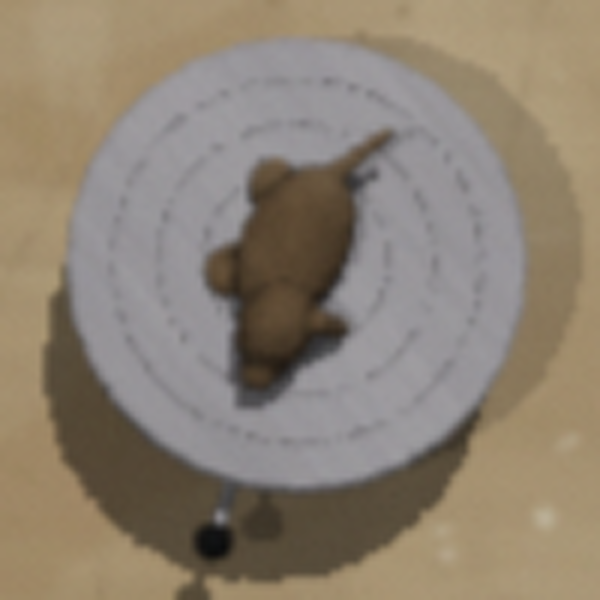

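The dog now points toward the knob: nose at (256,383), tail tip at (390,135), knob at (213,540). Checking numerically.

```bash
python3 - <<'E'
from h import *
n=f(256,383,.089);k=f(213,540,.049);t=f(391,134,.105)
print("nose",an(n-C),np.linalg.norm(n-C),"tail",an(t-C),"knob",an(k-C),"tail-nose",an(n-t))
b=f(298,230,.11);print("body-nose",an(n-b), "head-body",an(f(274,318,.11)-b))
# origin candidates: 78 mm behind the nose
for o in (162,164,166,168,170):
    d=np.array([np.cos(np.radians(o)),np.sin(np.radians(o))]);p=n-.078*d;print(o,p-C,np.linalg.norm(p-C),"to knob",an(k-p))
g=lambda x:an(f(x[0],x[1],.085)-C)
E
```

```text
nose 163.5865273600341 0.07266948560090082 tail -36.91421603964867 knob 164.58807249389042 tail-nose 152.84090021783288
body-nose 165.80197250621742 head-body 166.31958299301166
162 [ 0.0045 -0.0036] 0.005723650448853866 to knob 163.78591952154198
164 [ 0.0053 -0.001 ] 0.005358131012680723 to knob 164.75530268760414
166 [0.006  0.0017] 0.006202443663285107 to knob 165.72469951013056
168 [0.0066 0.0043] 0.007875944441443277 to knob 166.69409135594196
170 [0.0071 0.007 ] 0.0099680210587623 to knob 167.66345957973965
```

```bash
python3 -c "
from station import ctrl
print(ctrl.sign_off())"
```

```text
the job is handed in; nothing more can be done
None
```

I turned the wheel by its rim until the dog faced the brake knob (nose bears 163.6°, knob 164.6° in the last picture), then took the hand away and handed the job in at about 17 s.

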